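# Switch the kettle off and stand it on the tray

### The job

The water has boiled: set the toggle on the kettle base to its centre OFF position, lever upright, while the kettle still stands on the base. Then lift the kettle by its handle, keep it upright, and set it down gently in the middle of the cork trivet on the wooden tray. Leave the switch off, and do not shift the teacup, the sauce bowl, the tea caddy or the bottle.

Things in the scene. Friction and masses are not known exactly. Their poses are not given: they have to be found in the camera images.
- toggle_tip (a point): Tip of the 77 mm steel switch lever; z runs out along the lever. Three sprung positions: upright (tip above the pivot) = OFF; leaning 0.36 rad (tip 27 mm) to the base's +y = BOIL, as found; the same to -y = KEEP WARM. Left with the tip within about 10 mm of upright it snaps to OFF; left 14 mm or more off, it snaps to that end. Some 3 to 6 N at the paddle moves it out of any of the three.
- toggle_pivot (a point): Pivot of the lever, at the top face of the switch console (50 mm above the ledge; 100 mm along x, 120 mm along y, flat). Base axes: x from console to kettle seat, z up; the lever swings in the y-z plane here. Lever: 12 mm round stem, then from 43 mm above the pivot to the tip (77 mm) a paddle 22 mm along x by 12 mm along y.
- seat (a point): Centre of the top face of the kettle base's round aluminium seat (128 mm across, 24 mm above the ledge), where the kettle stands at the start; 160 mm in +x of the toggle pivot, same axes. The base is a black slab 330 mm by 150 mm by 18 mm, fixed to the ledge.
- kettle_centre (a point): Centre, half-way up, of the aluminium kettle: 97 mm above its underside, on its axis. Kettle 194 mm high over its handle, body 124 mm across at the foot and 114 mm high, about 0.55 kg, z up, spout along its +x, reaching 100 mm from the axis between 60 and 118 mm up.
- kettle_grip (a point): Centre of the kettle's fixed overhead handle bar: black, straight, 100 mm long along the kettle's x, 16 mm wide (y) and 16 mm high; 186 mm above the kettle's underside, on its axis. Free space of 50 mm below the bar.
- trivet: Square cork trivet, 136 mm by 136 mm by 10 mm, lying fixed in one half of the wooden tray; origin at the centre of its underside, its top 10 mm above that (18 mm above the ledge).
- tray: Wooden tray, 300 mm (its x) by 190 mm (its y), fixed on the ledge, floor 8 mm thick, rim 20 mm high; origin at the centre of its underside. One half holds the trivet, the other the glass teacup.
- cup: Bystander: glass teacup 72 mm across, 55 mm high, in the tray beside the trivet; origin at the centre of its underside.
- sauce: Bystander: small ceramic sauce bowl, 56 mm across, 32 mm high, between tray and kettle base; origin at the centre of its underside.
- caddy: Bystander: steel tea caddy 66 mm across, 100 mm high; origin at the centre of its underside.
- soy: Bystander: amber glass bottle 56 mm across, 170 mm high; origin at the centre of its underside.
Mind the look-alikes: they are no part of the job. Leave any green look-alike of the part that bears kettle_centre alone.

How it is judged (in metres and radians):
On the way, in this order (a step that is already met when the one before it is completed fails the run):
1. the toggle stands in its centre OFF detent while the kettle is still on its seat (y of toggle_tip in the frame of toggle_pivot between -0.006 and 0.006 m and horizontal distance between kettle_centre and seat below 0.03 m and z of kettle_centre in the frame of seat below 0.105 m), for 0.3 s.
2. the kettle is lifted clear of the base, the switch still off (y of toggle_tip in the frame of toggle_pivot between -0.006 and 0.006 m and z of kettle_centre in the frame of seat above 0.117 m), for 0.1 s.
At the end, for the whole second after the job is handed in: The toggle is at its centre OFF position, its tip within 6 mm of upright; the kettle stands at rest and upright (within 0.1 rad) on the trivet, its axis within 30 mm of the trivet's centre (y of toggle_tip in the frame of toggle_pivot between -0.006 and 0.006 m and horizontal distance between kettle_centre and trivet below 0.03 m and z of kettle_centre in the frame of trivet between 0.1 and 0.112 m and angle between kettle_centre's own z axis and vertical below 0.1 rad and linear speed of kettle below 0.02 m/s); the robot touches nothing.
It fails at once if the kettle tips more than 0.5 rad (angle between kettle_centre's own z axis and vertical above 0.5 rad).
It fails at once if the kettle is dropped (falls free at over 0.5 m/s) (linear speed of kettle above 0.5 m/s and contact force between the fingers and kettle below 0.2 N).
It fails at once if the kettle is slammed on the trivet (more than 80 N) (contact force between kettle and trivet above 80 N).
It fails at once if the glass teacup tips more than 0.5 rad (angle between cup's own z axis and vertical above 0.5 rad).
It fails at once if a bystander is shifted more than 30 mm (distance of any of cup, sauce, caddy, soy from where it was at the start of the episode above 0.03 m).
It also fails if it takes over 56 s, if anything falls off the work surface, if the arm or the gripper's body presses on something with over 40 N, if the wrist force passes 120 N, or if a joint passes its speed limit or range.

### The arm

A 6-joint arm with a two-finger parallel gripper is mounted at the origin on the work surface. World frame = base frame: x ahead of the robot, y to its left, z up, the work surface at z = 0. Lengths are in mm, angles in rad, forces in N, time in s.
With the tool pointing down it reaches from about 275 to 825 mm from the base axis. Payload 4.9 kg.
Tool frame: the origin (TCP) lies at the very end of the fingers, on their centre line; the grasp point (between the pads) lies 19 mm behind it; z points along the fingers, y is the direction in which the jaws open and shut (so a half turn about z gives the same grasp; the last joint's range is limited). The gripper opens to 85 mm and grips with 20 to 120 N. Pads are 22 mm wide; open, the fingers measure 114 mm over their backs; the gripper's body (76 mm by 85 mm) begins 54 mm behind the grasp point. The pads swing forward as they close: fully open they stand 13 mm farther back than shut.
Start: joints at [1.01, 0.326, -0.193, 1.052, 0, 1.437], TCP at [227.675, 500.682, 231.281] pointing down, gripper open.
Joint ranges: [-2.65, 2.65], [-0.97, 1.79], [-1.3, 1.35], [-1.93, 2.1], [-1.47, 1.37], [-3.14, 3.14]. Speed limits (rad/s): [2.57, 2.57, 3.14, 3.14, 3.14, 3.14].

### API

Orientations are given as [roll, pitch, yaw] about the fixed x, y, z axes, in that order (R = Rz(yaw) Ry(pitch) Rx(roll)).
In Python, from bench import bot, solve_ik, imaging gives the robot as it stands. Calls block until the motion is done:
- bot.move_ptp(position, orientation): joint-space move of the TCP to a pose.
- bot.movel(position, rot=None, max_speed=150, threshold=None): straight line of the TCP; rot=None keeps the orientation; max_speed is the mean speed in mm/s. With threshold (N) it stops when the force on the tool has changed by that much, and returns True; else False.
- bot.move_j(angles): joint-space move.
- bot.grip(opening, effort=None): opening from 0.0 (shut) to 1.0 (fully open); effort is the grip in N (None keeps the last); returns when the fingers have stopped.
- bot.dwell(seconds).
- solve_ik(position, orientation): joint angles nearest the present ones, or None.
- bot.get_state(): the state.
- imaging.capture(name): name is "scene" or "top" or "wrist"; returns the picture (400x640x3 uint8, blue, green, red); there is no depth.
- imaging.camera_model(name): a dict with "K" (3x3 intrinsics, pixels), "position" and "rotation" of the camera in the world. Camera axes: x right, y up, looking along -z (the intrinsics and any distortion apply to the point x, -y, -z); pixel columns grow to the right and rows downward; lengths in mm; the calibration is good to about 2 mm. A picture is of the moment at which its call begins: read the wrist's pose just before it. camera_model takes no time and is no camera call; for the wrist camera it gives the pose at the moment of the call.
A pose or a line that the arm cannot do raises bot.IKError and nothing moves.
- bot.sign_off(): hands the job in, once; it reports no verdict.
The state is a dict: "t": time; "qpos": joint angles; "joint_velocities": joint speeds; "effort": joint torques, N m; "tcp_pos": TCP position; "orientation": TCP orientation; "contact_force": force on the tool from outside, world axes, zero at the start; "wrist_torque": the same for the moment, N m; "opening": opening from 0.0 (shut) to 1.0 (fully open).
Only numpy, scipy, OpenCV 4.12 (cv2) and the standard library are available. Lean on these libraries where they do the work, as an engineer would, in place of code of your own. Each camera call takes 0.05 s, during which the arm holds its last target.

## Working session

There is one attempt and no reset: what is moved stays moved. The work goes in short steps, each a Python script; the robot and the scene stay as the last script left them, time stands still between calls to the robot, and variables do not carry over. Pictures are saved under pics/ and viewed, and the job is handed in when it is done.

```bash
ls; mkdir -p pics
python3 - <<'E'
from bench import bot, solve_ik, imaging
import cv2, numpy as np
np.set_printoptions(precision=4,suppress=True)
for n in ["scene","top","wrist"]:
    m=imaging.camera_model(n); print(n,m)
    cv2.imwrite(f"pics/{n}0.png",imaging.capture(n))
print(bot.get_state())
E
```

```text
pics
scene {'K': array([[465.607 ,   0.    , 318.1874],
       [  0.    , 465.607 , 205.9551],
       [  0.    ,   0.    ,   1.    ]]), 'position': array([1434.2977,   -4.8448,  813.4437]), 'rotation': array([ 0.9776, -0.0132,  1.5653])}
top {'K': array([[442.4187,   0.    , 320.1153],
       [  0.    , 442.4187, 199.665 ],
       [  0.    ,   0.    ,   1.    ]]), 'position': array([ 145.543 ,   -7.725 , 1503.8051]), 'rotation': array([ 0.1947,  0.0184, -1.5574])}
wrist {'K': array([[288.4684,   0.    , 319.6818],
       [  0.    , 288.4684, 204.1009],
       [  0.    ,   0.    ,   1.    ]]), 'position': array([160.2513, 531.6195, 372.7639]), 'rotation': array([-0.2954,  0.0009,  1.1439])}
{'t': 0.15, 'qpos': array([ 1.0098,  0.3268, -0.1934,  1.052 , -0.    ,  1.4366]), 'joint_velocities': array([-0.0009, -0.0012,  0.002 ,  0.0005, -0.0013, -0.0014]), 'effort': array([  0.0014, -44.3703,  26.2666,   0.0104,  -0.0001,   0.    ]), 'tcp_pos': array([227.4189, 500.286 , 230.6641]), 'orientation': array([-3.1402, -0.0002,  2.7148]), 'contact_force': array([ 0.5695, -0.2299,  0.1016]), 'wrist_torque': array([ 0.0305, -0.0053, -0.03  ]), 'opening': 1.002800788287838}
```

View pics/scene0.png

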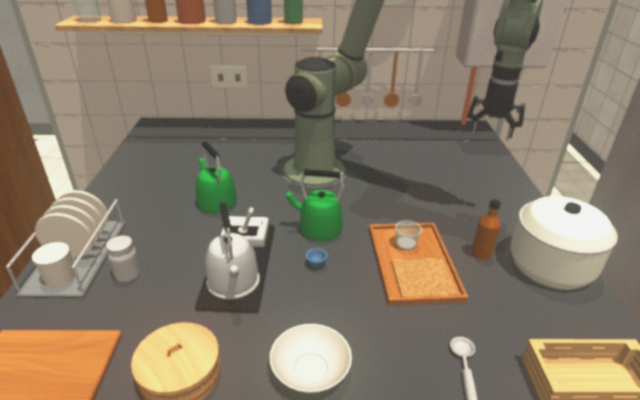

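View pics/top0.png

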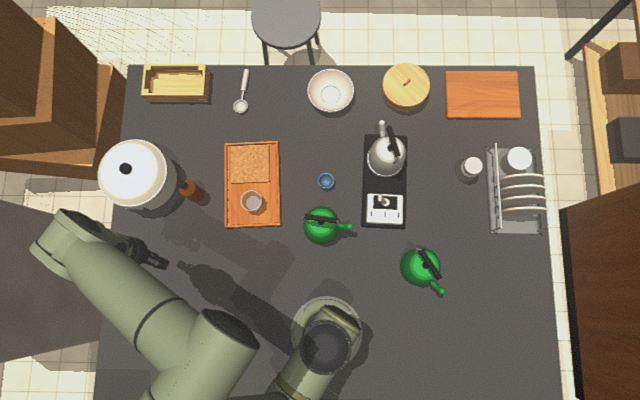

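View pics/wrist0.png

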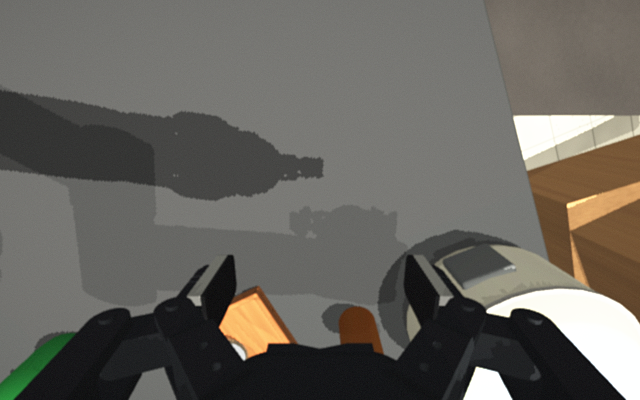

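```bash
cat > h.py <<'E'
import numpy as np, cv2
from scipy.spatial.transform import Rotation as Ro
from bench import bot, solve_ik, imaging
np.set_printoptions(precision=3,suppress=True)
def cam(n):
    m=imaging.camera_model(n); return m["K"],np.array(m["position"]),Ro.from_euler('xyz',m["rotation"]).as_matrix()
def ray(c,uv):
    K,p,R=c; d=np.linalg.inv(K)@[uv[0],uv[1],1.]; return p,R@[d[0],-d[1],-d[2]]
def onz(c,uv,z):
    p,d=ray(c,uv); return p+d*(z-p[2])/d[2]
def proj(c,P):
    K,p,R=c; q=R.T@(np.asarray(P,float)-p); u=K@[q[0],-q[1],-q[2]]; return u[:2]/u[2]
def two(c1,uv1,c2,uv2):
    p,d=ray(c1,uv1);q,e=ray(c2,uv2);d=d/np.linalg.norm(d);e=e/np.linalg.norm(e)
    s=np.linalg.lstsq(np.c_[d,-e],q-p,rcond=None)[0]; a=p+d*s[0];b=q+e*s[1]
    return (a+b)/2,np.linalg.norm(a-b)
def crop(im,x0,x1,y0,y1,f,name):
    cv2.imwrite("pics/"+name,cv2.resize(im[y0:y1,x0:x1],None,fx=f,fy=f,interpolation=cv2.INTER_CUBIC))
E
python3 - <<'E'
from h import *
t=cv2.imread("pics/top0.png"); s=cv2.imread("pics/scene0.png")
print(proj(cam("top"),[0,0,0]),proj(cam("scene"),[0,0,0]))
crop(t,355,415,115,235,5,"tk.png"); crop(t,215,295,130,235,5,"tt.png"); crop(s,190,290,190,310,5,"sk.png")
for n,uv,z in [("slab",(363,227),18),("slab",(405,227),18),("slab",(407,135),18),("slab",(365,135),18),("tray",(226,142),20),("tray",(277,142),20),("tray",(281,226),20),("tray",(226,226),20),("sauce",(326,181),20),("soy?",(190,190),100)]: print(n,onz(cam("top"),uv,z))
E
```

```text
[325.633 332.21 ] [314.3   169.884]
slab [ 345.505 -122.482   18.   ]
slab [ 347.048 -263.801   18.   ]
slab [ 672.574 -278.48    18.   ]
slab [ 671.563 -131.246   18.   ]
tray [641.609 357.989  20.   ]
tray [642.904 177.915  20.   ]
tray [345.619 154.748  20.   ]
tray [343.586 341.677  20.   ]
sauce [503.524   4.137  20.   ]
soy? [450.038 447.404 100.   ]
```

View pics/tk.png

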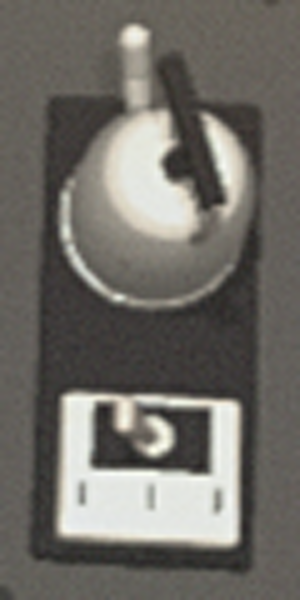

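View pics/sk.png

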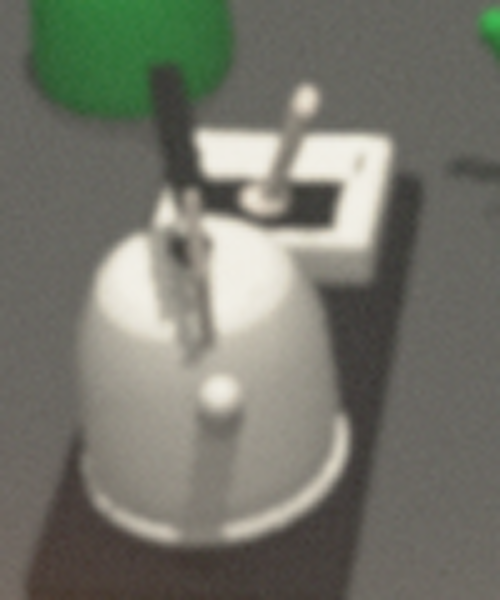

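View pics/tt.png

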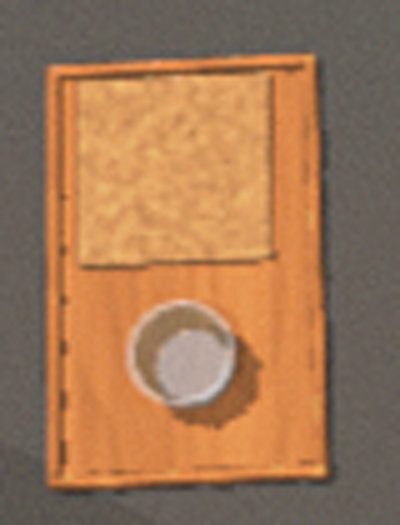

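Run:
```python
from h import *
T=cam("top");S=cam("scene")
t=lambda x,y:(355+(x+.5)/5-.5,115+(y+.5)/5-.5)
s=lambda x,y:(190+(x+.5)/5-.5,190+(y+.5)/5-.5)
tt=lambda x,y:(215+(x+.5)/5-.5,130+(y+.5)/5-.5)
print("console corners z50",[onz(T,t(*p),50)[:2] for p in [(62,392),(242,402),(240,548),(57,536)]])
print("slab z18",[onz(T,t(*p),18)[:2] for p in [(50,98),(262,103),(248,570),(33,553)]])
print("pivot",onz(T,t(153,437),50),onz(S,s(265,198),50))
print("tip",onz(T,t(122,402),122),two(T,t(122,402),S,s(306,98)))
a=onz(T,t(174,57),218);b=onz(T,t(213,205),218);print("bar",a,b,(a+b)/2,b-a)
print("bar scene ends",two(T,t(174,57),S,s(190,190)),two(T,t(213,205),S,s(167,68)))
print("foot", [onz(T,t(*p),26)[:2] for p in [(62,205),(110,300),(250,200)]])
print("spout",onz(T,t(135,38),138), two(T,t(135,38),S,s(220,392)))
print("trivet z18",[onz(T,tt(*p),18)[:2] for p in [(79,72),(270,72),(275,258),(80,265)]])
print("cup",onz(T,tt(181,352),63))
print("sauce",onz(T,(326,181),32)[:2], "soy two", onz(T,(186,183),170))
```

```text
console corners z50 [array([ 456.161, -134.013]), array([ 450.458, -254.163]), array([ 351.935, -250.607]), array([ 358.645, -130.019])]
slab z18 [array([ 674.508, -129.859]), array([ 671.837, -278.462]), array([ 341.59 , -260.987]), array([ 351.564, -116.443])]
pivot [ 426.027 -194.42    50.   ] [ 417.871 -194.964   50.   ]
tip [ 434.631 -165.833  122.   ] (array([ 433.607, -165.469,  126.991]), np.float64(0.4127094442501021))
bar [ 630.116 -189.183  218.   ] [ 536.299 -211.03   218.   ] [ 583.207 -200.107  218.   ] [-93.817 -21.846   0.   ]
bar scene ends (array([ 631.245, -188.27 ,  214.409]), np.float64(2.8266941405116257)) (array([ 537.425, -211.816,  214.407]), np.float64(0.43324326737650903))
foot [array([ 593.833, -137.036]), array([ 526.226, -169.473]), array([ 598.447, -267.   ])]
spout [ 673.121 -175.408  138.   ] (array([ 673.444, -175.123,  137.016]), np.float64(0.8100835632479394))
trivet z18 [array([635.019, 342.504]), array([636.001, 207.545]), array([501.553, 199.24 ]), array([495.361, 334.436])]
cup [425.904 253.42   63.   ]
sauce [500.629   4.041] soy two [457.039 438.813 170.   ]
```

Pictures: the scene and top views show a silver kettle on the black base, with the white console and its lever leaning to +y. Candidates for the kettle are:
- silver, top (387,155) / scene (232,265)
- green, top (322,225) / scene (320,213)
- green, top (420,267) / scene (216,188)

The silver one is on the base with the aluminium finish, and the close crop tk.png confirms it. The toggle pivot is at top (385.6,202.4), its tip at (379.4,195.4), and the trivet at about (249,164). I'll hover over the switch and check with the wrist camera.

Run:
```python
from h import *
p=bot.get_state()["tcp_pos"]
bot.movel([p[0],p[1],380])
yaw=np.pi-0.047
print(solve_ik([428,-193.5,300],[np.pi,0,yaw]))
bot.move_ptp([400,100,380],[np.pi,0,yaw])
bot.move_ptp([428,-193.5,280],[np.pi,0,yaw])
st=bot.get_state();print(st["t"],st["tcp_pos"],st["orientation"])
W=cam("wrist");im=imaging.capture("wrist");cv2.imwrite("pics/w1.png",im);np.savez("w1.npz",K=W[0],p=W[1],R=W[2])
```

```text
[-0.582  0.136 -0.263  1.172  0.    -0.535]
4.0833 [ 428.426 -192.637  280.381] [3.141 0.001 3.096]
```

View pics/w1.png

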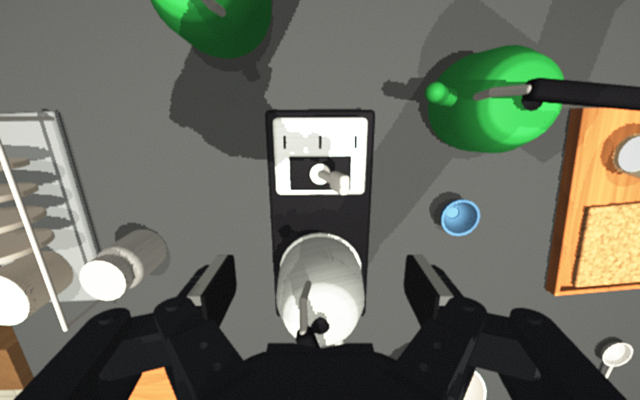

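Run:
```python
from h import *
d=np.load("w1.npz");W=(d["K"],d["p"],d["R"]);T=cam("top")
print(W[1], "pivot",onz(W,(319,174),50),"tip",two(W,(341,184),T,(379.4,195.4)),onz(W,(341,184),122))
print("console",[onz(W,p,50)[:2] for p in [(274,118),(366,118),(366,194),(276,194)]])
print("bar end",two(W,(320,324),T,(390.5,148)))
print("tray in",[onz(W,p,18)[:2] for p in [(585,205),(580,287)]])
im=cv2.imread("pics/w1.png");crop(im,260,380,100,210,5,"w1c.png")
```

```text
[ 354.475 -188.858  422.504] pivot [ 426.966 -192.669   50.   ] tip (array([ 432.811, -168.376,  105.211]), np.float64(7.963735104735943)) [ 424.83  -168.994  122.   ]
console [array([ 354.275, -245.021]), array([ 359.489, -131.299]), array([ 456.904, -131.195]), array([ 451.364, -251.301])]
bar end (array([ 582.63, -200.05,  146.67]), np.float64(2.950438258081747))
tray in [array([497.269, 195.231]), array([636.558, 217.962])]
```

View pics/w1c.png

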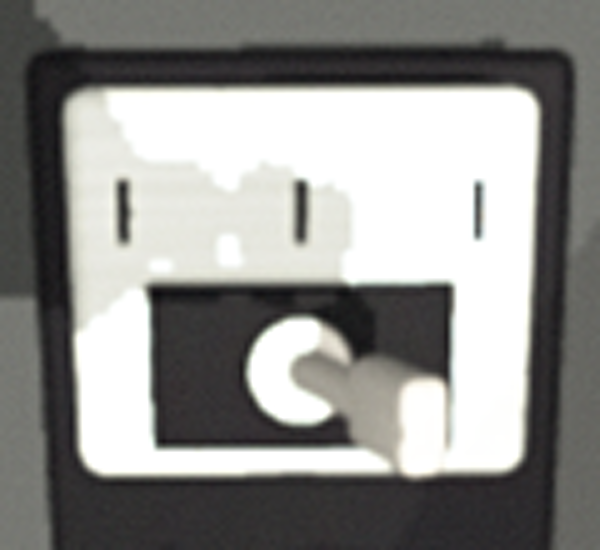

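The wrist view puts the pivot boss at px (320,174), so the pivot is at about (427,-193). The paddle tip is at (344,185). I'll straddle the upright position with the jaws and close slowly to centre the lever.

Run:
```python
from h import *
yaw=np.pi-0.047
print(bot.movel([427,-193,150],[np.pi,0,yaw],max_speed=120))
print(bot.movel([427,-193,90],max_speed=60,threshold=8), bot.get_state()["tcp_pos"])
for o in [0.8,0.6,0.45,0.3,0.2]:
    bot.grip(o,20); s=bot.get_state(); print(o,s["opening"],s["contact_force"])
bot.grip(0.1,20); s=bot.get_state(); print(s["opening"],s["contact_force"],s["tcp_pos"],s["t"])
cv2.imwrite("pics/w2.png",imaging.capture("wrist"))
bot.grip(0.5); bot.grip(1.0); bot.dwell(0.3)
s=bot.get_state(); print(s["opening"],s["contact_force"],s["t"])
bot.movel([427,-193,240],max_speed=120)
bot.dwell(.2)
W=cam("wrist");im=imaging.capture("wrist");crop(im,220,420,60,240,4,"w3.png");cv2.imwrite("pics/w3f.png",im);print(W)
im=imaging.capture("scene");crop(im,190,290,190,310,5,"s3.png")
```

```text
False
False [ 427.291 -193.199   90.312]
0.8 0.8016980595058026 [-0.121 -0.438 -0.146]
0.6 0.6036316425825916 [0.727 2.802 1.673]
0.45 0.45077565575552736 [ 0.637  0.159 -0.293]
0.3 0.30270123761283996 [ 0.299 -0.34   0.155]
0.2 0.1986958274782699 [-0.179  0.634 -0.111]
0.13867866008848628 [0.042 1.243 1.395] [ 427.018 -192.586   90.064] 8.175
0.9975065320733933 [-0.084  0.019  0.831] 9.425
(array([[288.468,   0.   , 319.682],
       [  0.   , 288.468, 204.101],
       [  0.   ,   0.   ,   1.   ]]), array([ 353.017, -189.013,  381.713]), array([[ 0.047, -0.956, -0.29 ],
       [ 0.999,  0.045,  0.012],
       [ 0.001, -0.291,  0.957]]))
```

View pics/w3.png

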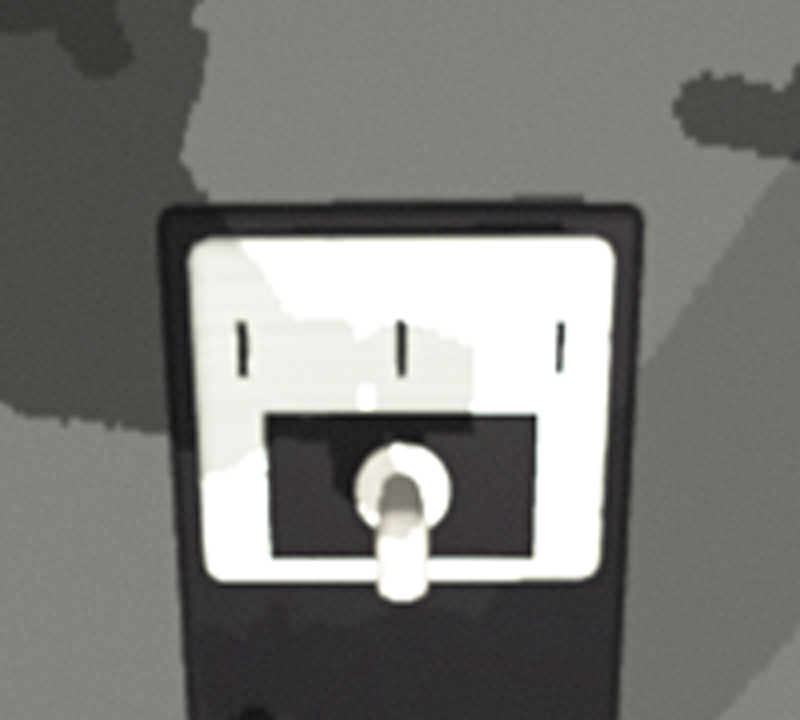

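View pics/s3.png

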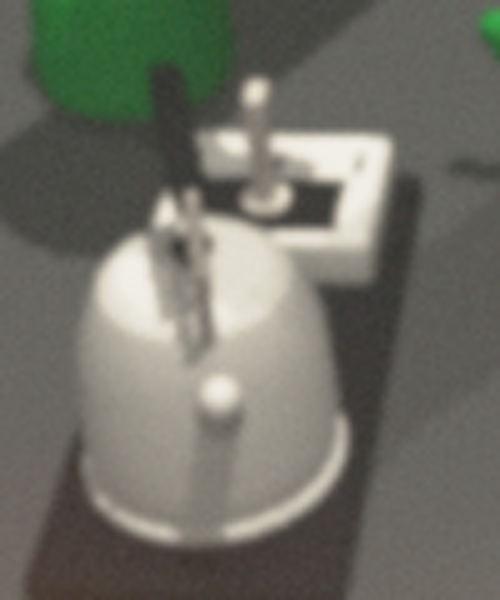

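The lever is upright and has stayed there: tip (402,585) sits above boss (402,488) in the crop, and the scene view agrees. Next is the kettle handle.

Run:
```python
from h import *
yaw=0.24-np.pi
bot.movel([427,-193,310],max_speed=200)
print(solve_ik([584,-200,191],[np.pi,0,yaw]))
bot.move_ptp([584,-200,310],[np.pi,0,yaw])
print(bot.movel([584,-200,191],max_speed=80,threshold=8))
for o in [.7,.5,.35,.25]:
    bot.grip(o,20); s=bot.get_state(); print(o,s["opening"],s["contact_force"])
bot.grip(0.0,70); s=bot.get_state(); print(s["opening"],s["contact_force"],s["tcp_pos"],s["orientation"],s["t"])
cv2.imwrite("pics/s4.png",imaging.capture("scene"));cv2.imwrite("pics/w4.png",imaging.capture("wrist"))
crop(cv2.imread("pics/s4.png"),170,330,150,310,4,"s4c.png")
```

```text
[-0.449  0.478 -0.067  1.026  0.    -0.689]
False
0.7 0.6984199977952725 [-0.293 -0.242 -0.073]
0.5 0.5001658030093593 [ 1.054  0.753 -0.286]
0.35 0.35073727608047395 [-0.055 -0.405  0.922]
0.25 0.2512669196815186 [0.368 0.126 1.047]
0.16988686747519036 [-0.575  0.986  1.357] [ 584.033 -199.92   191.158] [ 3.142  0.    -2.902] 15.375
```

View pics/s4c.png

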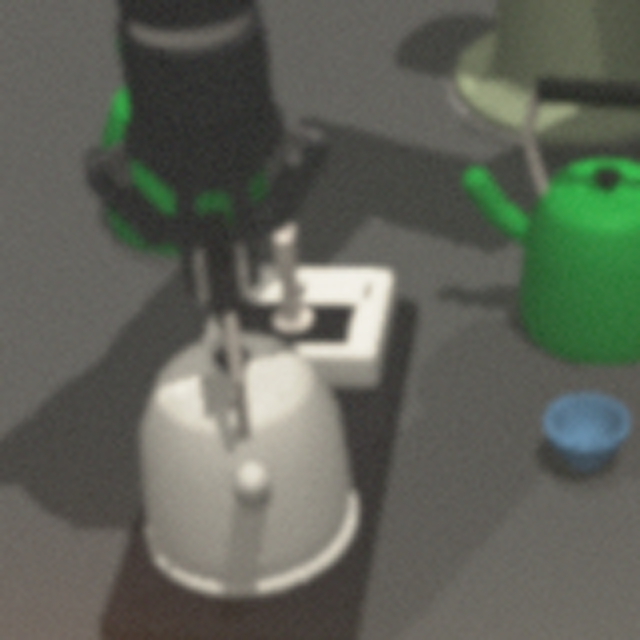

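View pics/w4.png

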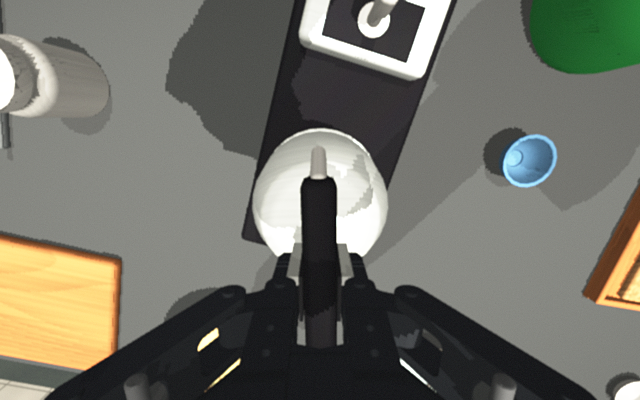

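The bar is held between the pads: wrist px (320,250), opening consistent with a 16 mm bar, and the kettle undisturbed. Now lift, carry and hover over the trivet.

Run:
```python
from h import *
bot.grip(0.0,90)
bot.movel([584,-200,206],max_speed=30)
bot.movel([584,-200,271],max_speed=80)
s=bot.get_state(); print(s["opening"],s["contact_force"],s["wrist_torque"],s["t"])
bot.movel([567,271,271],max_speed=120)
bot.dwell(.3)
s=bot.get_state(); print(s["opening"],s["contact_force"],s["tcp_pos"],s["t"])
for n in ["scene","top","wrist"]: cv2.imwrite(f"pics/{n}5.png",imaging.capture(n))
print(cam("wrist"))
```

```text
0.16681385959946937 [-0.925 -1.077 -5.375] [-0.    -0.021 -0.055] 17.3083
0.17287817619258244 [ 0.049 -0.005 -6.54 ] [567.016 270.967 271.017] 21.6833
(array([[288.468,   0.   , 319.682],
       [  0.   , 288.468, 204.101],
       [  0.   ,   0.   ,   1.   ]]), array([495.204, 253.717, 413.168]), array([[-0.238, -0.929, -0.283],
       [ 0.971, -0.227, -0.07 ],
       [ 0.001, -0.292,  0.956]]))
```

View pics/scene5.png

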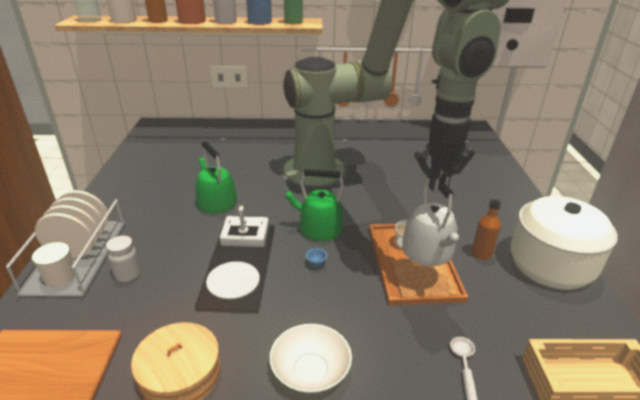

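View pics/wrist5.png

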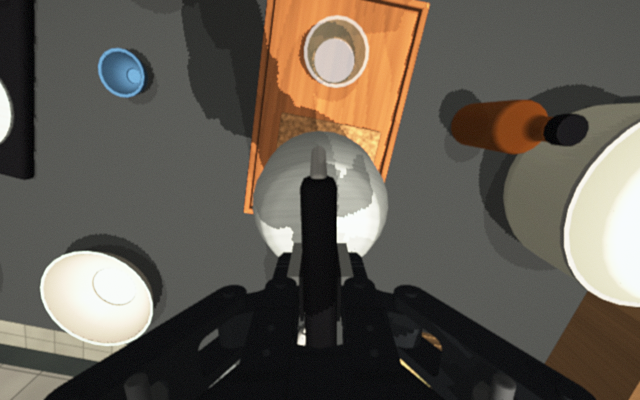

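Run:
```python
from h import *
W=cam("wrist")
crop(cv2.imread("pics/wrist5.png"),230,430,0,230,3,"w5c.png")
c1,c2=onz(W,(281,116),18),onz(W,(380,129),18)
d=c2-c1; print(c1,c2,np.linalg.norm(d)); u=d/np.linalg.norm(d); n=np.array([u[1],-u[0],0]); print((c1+c2)/2+68*n,(c1+c2)/2-68*n)
```

```text
[507.058 204.787  18.   ] [492.027 335.682  18.   ] 131.75616499489377
[567.099 277.992  18.   ] [431.987 262.477  18.   ]
```

View pics/w5c.png

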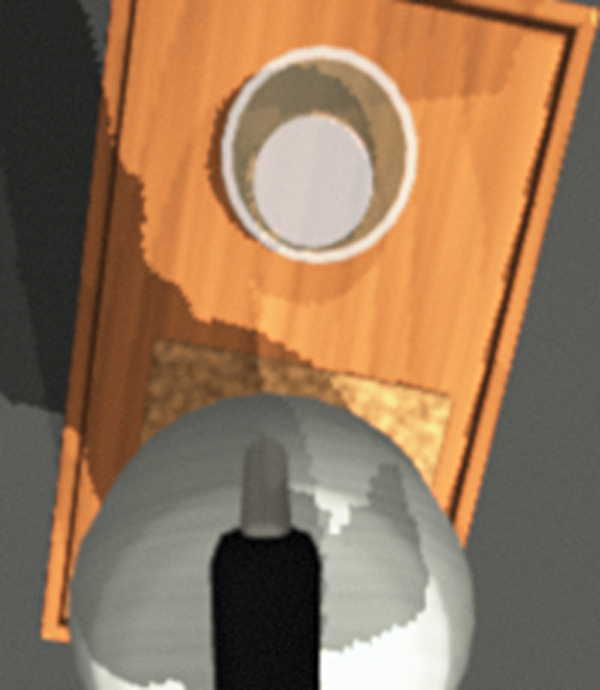

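View pics/top5.png

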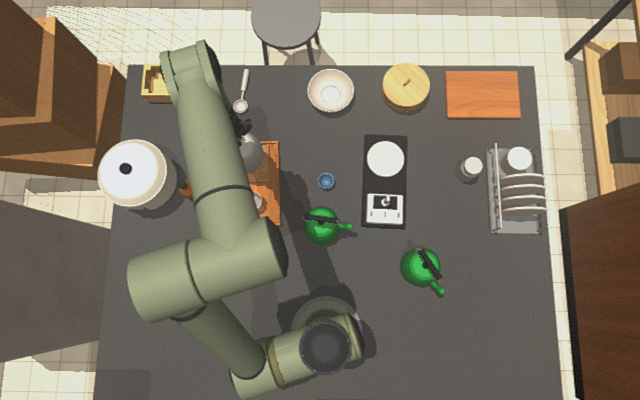

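The carry view shows the kettle hanging upright, the cup undisturbed at px (336,50), and the trivet's near corners at (281,116) and (380,129). Averaging with the first measurement puts the trivet centre at about (567,273). Lowering gently with a force stop.

Run:
```python
from h import *
bot.movel([567,273,271],max_speed=30)
bot.movel([567,273,193],max_speed=60)
r=bot.movel([567,273,180],max_speed=10,threshold=4)
s=bot.get_state(); print(r,s["contact_force"],s["tcp_pos"],s["t"])
bot.dwell(.3)
s=bot.get_state(); print(s["contact_force"],s["wrist_torque"],s["tcp_pos"])
```

```text
True [-0.053  0.075  6.441] [566.825 273.191 185.176] 24.3417
[-0.116  0.652  6.958] [0.079 0.045 0.024] [566.798 273.202 185.172]
```

Contact came at z = 185.2, against a predicted 185. Releasing and backing off.

Run:
```python
from h import *
for o in [.22,.3,.5,1.0]: bot.grip(o,20)
s=bot.get_state(); print(s["contact_force"],s["opening"])
bot.movel([567,273,330],max_speed=80)
bot.move_ptp([300,420,380],[np.pi,0,0.24-np.pi])
bot.dwell(.3);s=bot.get_state(); print(s["contact_force"],s["t"],s["tcp_pos"])
for n in ["scene","top"]: cv2.imwrite(f"pics/{n}6.png",imaging.capture(n))
crop(cv2.imread("pics/scene6.png"),350,510,170,320,4,"s6c.png")
```

```text
[ 0.496 -0.542  0.749] 1.0026239423657974
[-0.075  0.278 -0.152] 29.3917 [300.758 419.68  379.639]
```

View pics/scene6.png

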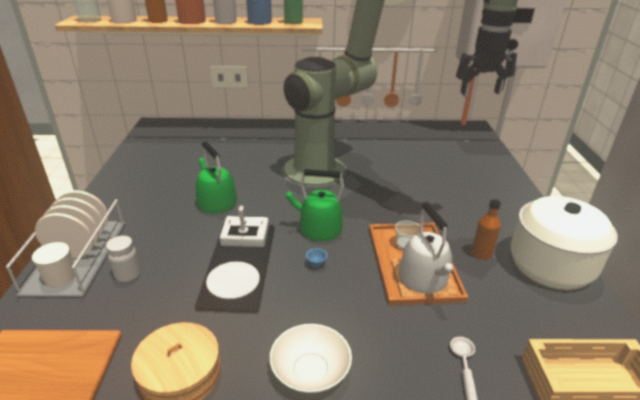

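View pics/s6c.png

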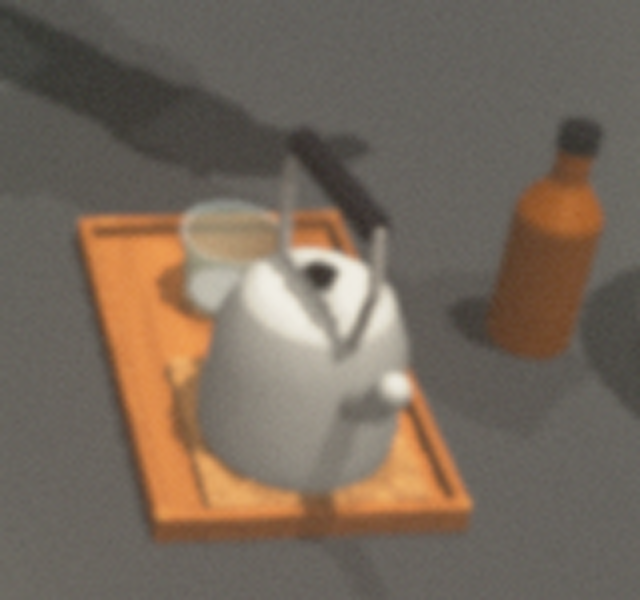

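View pics/top6.png

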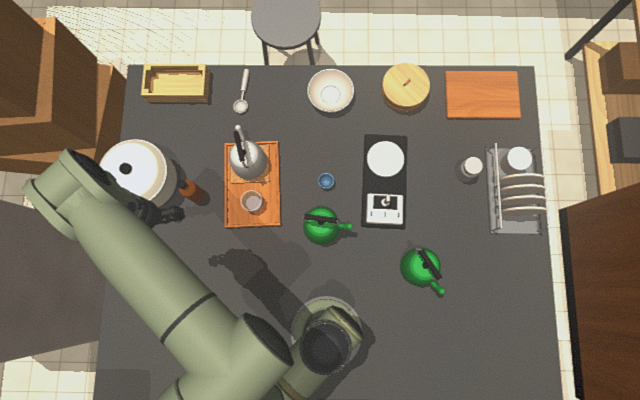

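The kettle stands upright on the trivet at scene (425,262) and top (248,160). The lever is upright at scene (241,213). The cup, bowl, caddy and bottle are at their original pixels, and the arm is clear.

Run:
```python
from bench import bot
bot.sign_off()
```

```text
the job is handed in; nothing more can be done
```

The job is handed in, with the last motion ending at about 29 s of the 56 s allowed; no verdict is reported.

- **Switch:** I closed the jaws around the upright position, which centred the lever while the kettle was still on its seat. It was upright in the views right after release and in the final picture.
- **Kettle:** I lifted the silver kettle by its bar, carried it upright and lowered it with a force stop. It touched down at about 7 N with the tool at z = 185.2 mm (predicted 185), then I released it and backed off. It stands upright on the trivet, and the tool force afterwards was about 0.
- **Bystanders:** the teacup, sauce bowl, tea caddy and bottle, and both green kettles, look unmoved in the before and after pictures. I compared these by eye and did not re-measure their positions.
- **Disagreements:** two measurements of the trivet centre differed by about 7 mm in y (271 and 278). I aimed at 273, well inside the 30 mm limit. Two early readings of the pivot's x differed by 8 mm (426 and 418), and a close wrist view gave 427, which I used.

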